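# Push two flopped panels back on their easels

### The job

Two of the three primed panels have flopped forward onto the low front rails of their table easels. Gently push each of these over with the fingertips, without gripping it or lifting it out of its easel, so that it leans back at rest on the tall back rail, ready to paint on, its lower edge still in the channel. Leave the panel that already leans back, and all the things around the easels, as they are.

Things in the scene. Friction and masses are not known exactly. Their poses are not given: they have to be found in the camera images.
- panel_tall: Tallest, narrowest of three plywood panels, front face white, 115 wide (y), 200 high (z), 12 mm thick (x), 140 to 300 g, loose. Starts leaning forward on its front rail, 26 degrees from upright; 1 to 3 N near the top push it over, and a little past upright it falls back by itself. Origin: centre of the lower edge; z up along the panel, x to the back-rail side.
- panel_tall_top (a point): middle of the top edge of panel_tall, same axes
- easel_tall: Wooden table easel of panel_tall (three alike, fixed). Base 120 (x) by 130 (y) by 20 mm; on it a channel 30 mm wide along y, centred, between strips 10 mm high: the panel stands in it. Rails: 10 mm bars along y, front at x -34, 85 mm up, back at x +55, 125 mm up. Origin: underside centre, on the table. x points from front to back rail, away from the robot within 0.35 rad, z up.
- panel_square: Lowest of three plywood panels, square, front face white, 150 wide (y), 150 high (z), 12 mm thick (x), 140 to 300 g, loose. Starts leaning forward on its front rail, 26 degrees from upright; 1 to 3 N near the top push it over, and a little past upright it falls back by itself. Origin: centre of the lower edge; z up along the panel, x to the back-rail side.
- panel_square_top (a point): middle of the top edge of panel_square, same axes
- easel_square: Wooden table easel of panel_square (three alike, fixed). Base 120 (x) by 130 (y) by 20 mm; on it a channel 30 mm wide along y, centred, between strips 10 mm high: the panel stands in it. Rails: 10 mm bars along y, front at x -34, 85 mm up, back at x +55, 125 mm up. Origin: underside centre, on the table. x points from front to back rail, away from the robot within 0.35 rad, z up.
- panel_medium: Plywood panel of middle height, front face white, 135 wide (y), 175 high (z), 12 mm thick (x), 140 to 300 g, loose. Already leans back on its back rail, 27 degrees from upright. Origin: centre of the lower edge; z up along the panel, x to the back-rail side.
- panel_medium_top (a point): middle of the top edge of panel_medium, same axes
- easel_medium: Wooden table easel of panel_medium (three alike, fixed). Base 120 (x) by 130 (y) by 20 mm; on it a channel 30 mm wide along y, centred, between strips 10 mm high: the panel stands in it. Rails: 10 mm bars along y, front at x -34, 85 mm up, back at x +55, 125 mm up. Origin: underside centre, on the table. x points from front to back rail, away from the robot within 0.35 rad, z up.
- jar: closed round glass jar, 54 mm across, 80 mm tall; a bystander standing between two easels. Origin: centre of its underside; z up.
- paint_bottle: round white paint bottle with a black cap, 48 mm across, 115 mm tall; a bystander standing between two easels. Origin: centre of its underside; z up.
- tape: roll of paper tape lying flat, 100 mm across, 25 mm high; a bystander. Origin: centre of its underside; z up.
- brush: paint brush lying flat on the table between the robot and the easels; a bystander. Origin: in the brush, at table height; z up.
- bowl: small white ceramic bowl, 90 mm across, 40 mm tall; a bystander beyond the easels. Origin: centre of its underside; z up.
- mug: blue ceramic mug, 76 mm across, 90 mm tall; a bystander beyond the easels. Origin: centre of its underside; z up.

How it is judged:
By the outcome, as a careful person would: the job done as asked, in the order asked, and still so for the second after the job is handed in, with the robot touching nothing.
It also fails if it takes over 56 s, if anything falls off the work surface, if the arm or the gripper's body presses on something with over 40 N, if the wrist force passes 120 N, or if a joint passes its speed limit or range.

### The arm

A 6-joint arm with a two-finger parallel gripper is mounted at the origin on the work surface. World frame = base frame: x ahead of the robot, y to its left, z up, the work surface at z = 0. Lengths are in mm, angles in degrees, forces in N, time in s.
With the tool pointing down it reaches from about 375 to 925 mm from the base axis. Payload 5.7 kg.
Tool frame: the origin (TCP) lies midway between the tips of the shut fingers; the grasp point (between the pads) lies 19 mm behind it (arm.pinch_z is the distance from the TCP to the grasp point, in mm); z points along the fingers, y is the line along which they close (so a half turn about z gives the same grasp; the last joint's range is limited). The gripper opens to 85 mm and grips with 20 to 120 N. Pads are 22 mm wide; open, the fingers measure 114 mm over their backs; the gripper's body (76 mm by 85 mm) begins 54 mm behind the grasp point. The pads swing forward as they close: fully open they stand 13 mm farther back than shut.
Start: joints at [-80.105, 20.558, 86.54, -0, 72.909, -6.595], TCP at [170.291, -575.295, 231.267] pointing down, gripper open.
Joint ranges: [-170.27, 170.27], [-57.76, 135], [12.27, 136.19], [-55.21, 235.2], [11.17, 155.16], [-170.74, 170.74]. Speed limits (degrees/s): [136.94, 136.94, 180, 180, 180, 180].

### API

Orientations are given as a 3x3 rotation matrix whose columns are the frame's x, y, z axes.
In Python, from cell import arm gives the robot as it stands. The module is installed in compiled form; this text tells all that it offers.
- The arm moves only by the tool move_arm, never from a script. Its argument "steps" is a list of rows, each an object with "xyz": the shift along the tool's x, y, z in cm, a list of three; "twist": the turn about the tool's z in degrees. In form: [{"xyz": [tx, ty, tz], "twist": twist}, ...]. A call has 1 to 12 rows; each row shifts and turns the commanded pose from where the row before left it, along the tool's axes as they then stand; what a row does not reach is not made up. A row lasts 1/10 s, in which the tool goes at most 50 mm and 8.59 degrees, less where a joint would pass 70% of its speed; a pose out of reach is approached as far as the arm can. A call is refused whole if a number of a shift passes 5 or a number of a turn 8.59, either way. A call with a gripper value outside its range is refused whole. "claw" is the finger opening in cm, from 0 to 8.54, set as the call begins (left out, the last holds). The fingers move at their own pace and stop on an object; the grip force is fixed at half the most. Time passes only in rows, so rows that do not move let the fingers close. It gives the time, the measured TCP pose, the force, the opening and the grip force at its end, in the units of the state.
- arm.observe(): the state, without advancing time (a new reading comes with each control period).
- arm.capture(name): name is "scene" or "top" or "wrist"; returns a dict with "frame" (420x560x3 uint8, red, green, blue), "z_map" (420x560 float32, mm along the optical axis (not along the pixel's ray), 0 where there is no reading), "intrinsics" (3x3 intrinsics, pixels), "R" (3x3) and "t" (3): a world point X has camera coordinates R X + t; the wrist camera has in their place "hand_eye" (4x4, takes a point from camera to tool coordinates, whose origin is the TCP and whose axes are the flange's). Camera axes: x right, y down, z forward; pixel columns grow to the right and rows downward; lengths in mm; the calibration is good to about 2 mm. The wrist camera is an equidistant fisheye: a pixel r from the principal point sees the ray r / f radians off the axis. A picture is of the moment at which its call begins: read the wrist's pose just before it.
- arm.finish_job(): hands the job in; it is judged then, once.
The state is a dict: "time": time; "q": joint angles; "qvel": joint speeds; "joint_torque": joint torques, N m; "tool_pos": TCP position; "tool_rot": TCP orientation; "force": force on the tool from outside, world axes, zero at the start; "moment": the same for the moment, N m; "finger_gap": finger opening in mm; "grip_force": force on a finger pad.
Only numpy, scipy, OpenCV 4.12 (cv2) and the standard library are available. Lean on these libraries where they do the work, as an engineer would, in place of code of your own. Each camera call takes 0.05 s, during which the arm holds its last target. There are 200 camera calls.

## Working session

There is one attempt and no reset: what is moved stays moved. The work goes in short steps, Python scripts to look and compute and a tool call to move; the robot and the scene stay as the last step left them, time stands still between calls to the robot, and variables do not carry over. Pictures are saved under pics/ and viewed, at most 10 in all, crops included, and the job is handed in when it is done.

Besides the shell and the picture viewer there is one more tool, called after ">>>" in YAML: its name, and indented under it one key for each argument. move_arm: Moves the arm, as the interface text tells. Its arguments: {"type":"object","properties":{"steps":{"type":"array"},"claw":{"type":"number"}},"required":["steps"]}

```bash
mkdir -p pics; python3 - <<'E'
from cell import arm
import cv2,numpy as np
s=arm.observe();print(s['time'],s['tool_pos'],s['tool_rot'],s['finger_gap'],s['force'])
for n in("scene","top"):
    c=arm.capture(n);cv2.imwrite(f'pics/{n}1.png',c['frame'][:,:,::-1]);np.savez(f'{n}1.npz',**c)
    print(n,c['intrinsics'].tolist(),(-c['R'].T@c['t']).round(),c['R'].round(2).tolist())
E
```

```text
0.0 [ 170.2054295  -574.64265962  230.42570848] [[ 9.58856929e-01  2.83889569e-01 -3.19694933e-04]
 [ 2.83889668e-01 -9.58855197e-01  1.83514537e-03]
 [ 2.14437478e-04 -1.85039994e-03 -9.99998265e-01]] 84.9041377787308 [ 0.12575858 -0.04700855 -0.0368774 ]
scene [[406.0502036459553, 0.0, 279.82677725620306], [0.0, 406.0502036459553, 207.4110489741814], [0.0, 0.0, 1.0]] [798. 539. 667.] [[-0.9, 0.43, 0.02], [0.28, 0.62, -0.74], [-0.33, -0.66, -0.68]]
top [[432.99026494298926, 0.0, 281.54001871347367], [0.0, 432.99026494298926, 216.38568035972528], [0.0, 0.0, 1.0]] [477.   7. 995.] [[0.01, -1.0, 0.02], [-1.0, -0.01, -0.09], [0.09, -0.02, -1.0]]
```

View pics/scene1.png

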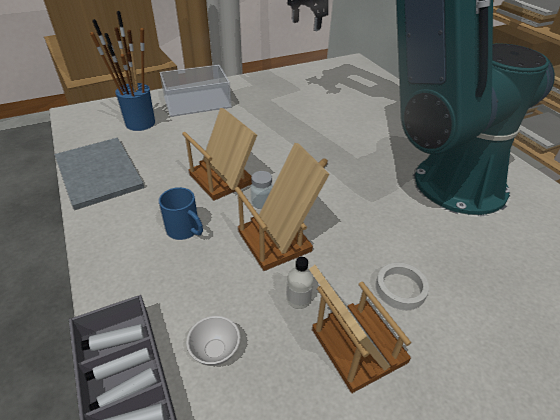

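View pics/top1.png

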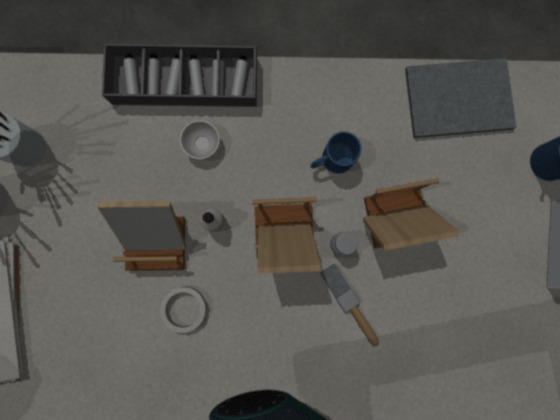

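The scene view shows the tall panel (centre, about 300,200) and the square one (about 235,150) leaning toward the robot, with the medium one leaning back (about 345,310). In the top view the tall panel is at about (288,248), the square at (410,228), and the top edges are on the robot side. The jar sits between them at (345,243) and the brush is in front at (350,300).

```bash
cat > h.py <<'E'
import numpy as np,cv2
def cloud(c):
    z=c['z_map'];v,u=np.indices(z.shape);K=c['intrinsics']
    P=np.stack([(u-K[0,2])/K[0,0]*z,(v-K[1,2])/K[1,1]*z,z],-1)
    X=(P-c['t'])@c['R'];X[z==0]=np.nan;return X
def panel(X,poly,name,W,H):
    m=np.zeros(X.shape[:2],np.uint8);cv2.fillPoly(m,[np.array(poly)],1)
    P=X[(m>0)&(X[...,2]>45)];P=P[~np.isnan(P[:,0])]
    rng=np.random.default_rng(0);best=None
    for _ in range(300):
        a,b,c=P[rng.choice(len(P),3,False)];n=np.cross(b-a,c-a);l=np.linalg.norm(n)
        if l<100:continue
        i=abs((P-a)@n/l)<3
        if best is None or i.sum()>best.sum():best=i
    Q=P[best];c0=Q.mean(0);n=np.linalg.svd(Q-c0,full_matrices=False)[2][2];n*=np.sign(n[0])
    h=np.array([n[0],n[1],0]);h/=np.linalg.norm(h);y=np.array([-h[1],h[0],0]);up=np.cross(n,y)
    s=(Q-c0)@y;t=(Q-c0)@up;S=np.percentile(s,[.5,99.5]);T=np.percentile(t,[.5,99.5])
    top=c0+y*S.mean()+up*T[1]
    print(name,len(Q),'tilt',np.degrees(np.arcsin(n[2])).round(1),'yaw',np.degrees(np.arctan2(h[1],h[0])).round(1),'W',np.ptp(S).round(),'Hvis',np.ptp(T).round(),'topmid(back face)',top.round(),'low',(top-up*H).round())
E
python3 - <<'E'
from h import *
c=dict(np.load('top1.npz'));X=cloud(c)
panel(X,[(254,215),(320,215),(328,278),(252,278)],'tall',115,200)
panel(X,[(362,218),(425,198),(465,232),(372,252)],'square',150,150)
panel(X,[(98,198),(172,198),(190,250),(115,255)],'med',135,175)
for n,p in dict(jar=(346,243),bottle=(209,217),brush=(340,285),brush2=(370,330),table=(300,330),mug=(340,150),bk_t=(284,201),bk_s=(415,186)).items():print(n,X[p[1],p[0]].round())
E
```

```text
tall 2363 tilt 26.9 yaw 2.9 W 114.0 Hvis 179.0 topmid(back face) [455. -20. 205.] low [546. -15.  27.]
square 2139 tilt 27.0 yaw 11.2 W 149.0 Hvis 129.0 topmid(back face) [ 511. -279.  161.] low [ 577. -265.   27.]
med 2736 tilt -27.1 yaw 1.3 W 134.0 Hvis 154.0 topmid(back face) [566. 272. 183.] low [486. 270.  27.]
jar [ 503. -146.   80.]
bottle [552. 139. 115.]
brush [ 410. -142.   17.]
brush2 [ 312. -208.   21.]
table [308. -54.   2.]
mug [ 721. -146.    4.]
bk_t [585. -13. 128.]
bk_s [ 618. -279.  127.]
```

>>> move_arm:
  steps:
    - {"xyz": [2.8,-2.4,0],"twist": 0}
    - {"xyz": [2.8,-2.4,0],"twist": 0}
    - {"xyz": [2.8,-2.4,0],"twist": 0}
    - {"xyz": [2.8,-2.4,0],"twist": 0}
    - {"xyz": [2.8,-2.4,0],"twist": 0}
    - {"xyz": [2.8,-2.4,0],"twist": 0}
    - {"xyz": [2.8,-2.4,0],"twist": 0}
    - {"xyz": [2.8,-2.4,0],"twist": 0}
    - {"xyz": [0,0,0],"twist": 6.8}
    - {"xyz": [0,0,0],"twist": 6.8}
    - {"xyz": [0,0,0],"twist": 0}
  claw: 0

```text
time: 1.2
tool_pos: [330.6, -327.0, 231.1]
tool_rot: [[0.999, 0.05, -0.0], [0.05, -0.999, 0.001], [-0.0, -0.001, -1.0]]
force: [0.2, 0.5, -1.1]
finger_gap: 0.2
grip_force: 0.0
```

```bash
cat > s.py <<'E'
from cell import arm
import sys,numpy as np
s=arm.observe();R=s['tool_rot'];p=s['tool_pos']
print(s['time'],p.round(1),'yaw',np.degrees(np.arctan2(R[1,0],R[0,0])).round(1),s['finger_gap'],s['force'].round(1),s['q'].round())
if len(sys.argv)>3:
    d=np.array(list(map(float,sys.argv[1:4])))-p;print('tool cm',(R.T@d/10).round(2))
E
python3 s.py 400 -23 230; python3 -c "
from cell import arm
print(arm.capture('wrist')['hand_eye'].round(2))"
```

```text
1.2 [ 330.6 -327.   231.1] yaw 2.9 0.17008242279658037 [ 0.2  0.5 -1.1] [-53.   9. 102.   0.  68.  34.]
tool cm [  8.46 -30.01   0.12]
[[   0.     -0.95   -0.31   79.33]
 [   1.      0.      0.      0.  ]
 [  -0.     -0.31    0.95 -142.71]
 [   0.      0.      0.      1.  ]]
```

>>> move_arm:
  steps:
    - {"xyz": [1.05,-3.75,0],"twist": 0}
    - {"xyz": [1.05,-3.75,0],"twist": 0}
    - {"xyz": [1.05,-3.75,0],"twist": 0}
    - {"xyz": [1.05,-3.75,0],"twist": 0}
    - {"xyz": [1.05,-3.75,0],"twist": 0}
    - {"xyz": [1.05,-3.75,0],"twist": 0}
    - {"xyz": [1.05,-3.75,0],"twist": 0}
    - {"xyz": [1.05,-3.75,0],"twist": 0}
    - {"xyz": [0,0,2.6],"twist": 0}
    - {"xyz": [0,0,2.6],"twist": 0}
    - {"xyz": [0,0,0],"twist": 0}

```text
time: 2.35
tool_pos: [396.8, -23.0, 177.0]
tool_rot: [[0.999, 0.054, -0.006], [0.054, -0.999, 0.001], [-0.006, -0.002, -1.0]]
force: [-0.7, 0.4, 0.3]
finger_gap: -0.5
grip_force: 0.0
```

>>> move_arm:
  steps:
    - {"xyz": [0.8,0,0],"twist": 0}
    - {"xyz": [0.8,0,0],"twist": 0}
    - {"xyz": [0.6,0,0],"twist": 0}
    - {"xyz": [0.4,0,0],"twist": 0}
    - {"xyz": [0.4,0,0],"twist": 0}
    - {"xyz": [0.4,0,0],"twist": 0}
    - {"xyz": [0.4,0,0],"twist": 0}
    - {"xyz": [0.4,0,0],"twist": 0}
    - {"xyz": [0.4,0,0],"twist": 0}
    - {"xyz": [0.4,0,0],"twist": 0}
    - {"xyz": [0.4,0,0],"twist": 0}

```text
time: 3.45
tool_pos: [453.6, -21.0, 179.3]
tool_rot: [[0.999, 0.05, -0.0], [0.05, -0.999, 0.0], [-0.0, -0.0, -1.0]]
force: [-0.7, 0.4, 0.9]
finger_gap: 0.1
grip_force: 0.3
```

```bash
python3 - <<'E'
from h import *
from cell import arm
c=arm.capture('scene');cv2.imwrite('pics/scene2.png',cv2.resize(c['frame'][60:300,150:430,::-1],None,fx=2,fy=2))
c=arm.capture('top');X=cloud(c)
panel(X,[(254,215),(320,215),(322,250),(254,250)],'tall',115,200)
E
```

```text
tall 1114 tilt 37.8 yaw -15.0 W 69.0 Hvis 41.0 topmid(back face) [478.  -2. 595.] low [596. -34. 437.]
```

View pics/scene2.png

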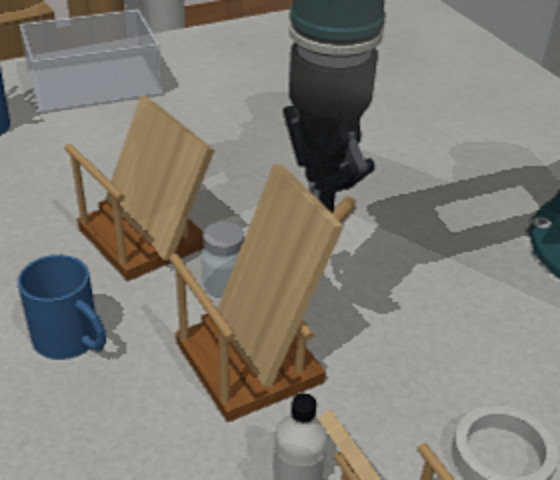

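The fingertips (about 320,185 in the crop) sit in front of the tall panel near its top middle, and the panel has started to lift off the front rail. I'll keep pushing.

>>> move_arm:
  steps:
    - {"xyz": [0.5,0,0],"twist": 0}
    - {"xyz": [0.5,0,0],"twist": 0}
    - {"xyz": [0.5,0,0],"twist": 0}
    - {"xyz": [0.5,0,0],"twist": 0}
    - {"xyz": [0.5,0,0],"twist": 0}
    - {"xyz": [0.5,0,0],"twist": 0}
    - {"xyz": [0.5,0,0],"twist": 0}
    - {"xyz": [0.5,0,0],"twist": 0}
    - {"xyz": [0.5,0,0],"twist": 0}
    - {"xyz": [0.5,0,0],"twist": 0}

```text
time: 4.55
tool_pos: [504.3, -18.6, 180.0]
tool_rot: [[0.999, 0.05, 0.002], [0.05, -0.999, -0.0], [0.002, 0.0, -1.0]]
force: [-0.8, 0.2, 8.0]
finger_gap: -0.3
grip_force: 0.4
```

```bash
python3 - <<'E'
from h import *
from cell import arm
c=arm.capture('scene');X=cloud(c);cv2.imwrite('pics/scene3.png',cv2.resize(c['frame'][60:300,150:430,::-1],None,fx=2,fy=2))
panel(X,[(255,255),(285,150),(330,165),(290,262)],'tall',115,200)
E
```

```text
tall 1374 tilt 6.0 yaw 3.9 W 75.0 Hvis 215.0 topmid(back face) [522.   3. 260.] low [543.   5.  61.]
```

View pics/scene3.png

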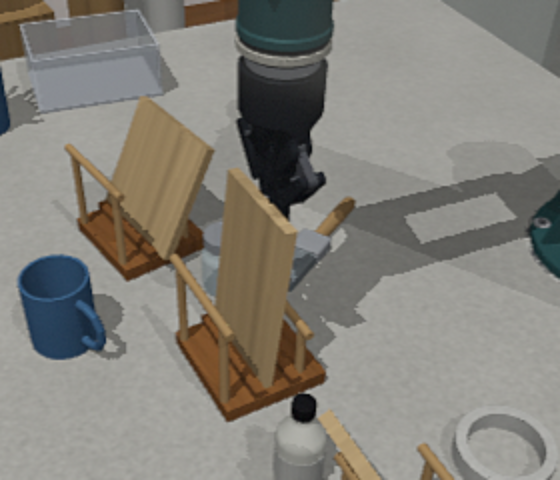

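```bash
python3 s.py
```

```text
4.6 [505.5 -18.7 180.2] yaw 2.9 -0.04078398546262674 [0.8 1.1 5.1] [-10.  16. 102.   0.  62.  77.]
```

The tall panel is now only 6° from upright. The small upward force suggests its top edge touches the knuckles above the fingers, so I'll raise the tool a little before pushing on.

>>> move_arm:
  steps:
    - {"xyz": [0,0,-0.5],"twist": 0}
    - {"xyz": [0,0,-0.5],"twist": 0}
    - {"xyz": [0,0,-0.5],"twist": 0}
    - {"xyz": [0,0,0],"twist": 0}

```text
time: 5.0
tool_pos: [503.6, -18.6, 195.2]
tool_rot: [[0.999, 0.05, 0.001], [0.05, -0.999, -0.0], [0.001, 0.0, -1.0]]
force: [0.3, -0.2, -0.0]
finger_gap: 0.3
grip_force: 0.0
```

>>> move_arm:
  steps:
    - {"xyz": [0.4,0,0],"twist": 0}
    - {"xyz": [0.4,0,0],"twist": 0}
    - {"xyz": [0.4,0,0],"twist": 0}
    - {"xyz": [0,0,0],"twist": 0}

```text
time: 5.4
tool_pos: [516.0, -17.9, 194.2]
tool_rot: [[0.999, 0.05, 0.0], [0.05, -0.999, 0.0], [0.0, -0.0, -1.0]]
force: [0.5, -0.4, 0.5]
finger_gap: -0.2
grip_force: 0.0
```

>>> move_arm:
  steps:
    - {"xyz": [0.4,0,0],"twist": 0}
    - {"xyz": [0.4,0,0],"twist": 0}
    - {"xyz": [0.4,0,0],"twist": 0}
    - {"xyz": [0,0,0],"twist": 0}

```text
time: 5.8
tool_pos: [528.0, -17.3, 194.4]
tool_rot: [[0.999, 0.051, 0.001], [0.051, -0.999, 0.0], [0.001, 0.0, -1.0]]
force: [-0.1, -0.9, 0.8]
finger_gap: 0.2
grip_force: 0.0
```

```bash
python3 - <<'E'
from h import *
from cell import arm
c=arm.capture('scene');X=cloud(c)
panel(X,[(255,255),(255,150),(290,150),(290,262)],'tall',115,200)
E
python3 s.py
```

```text
tall 1800 tilt -1.5 yaw 3.6 W 114.0 Hvis 174.0 topmid(back face) [553. -15. 221.] low [548. -15.  21.]
5.85 [527.5 -17.3 194.3] yaw 2.9 0.392903128524938 [ 0.7 -0.2 -0.3] [-9. 17. 98.  0. 65. 78.]
```

>>> move_arm:
  steps:
    - {"xyz": [0.4,0,0],"twist": 0}
    - {"xyz": [0.4,0,0],"twist": 0}
    - {"xyz": [0.4,0,0],"twist": 0}
    - {"xyz": [0.3,0,0],"twist": 0}
    - {"xyz": [0.3,0,0],"twist": 0}
    - {"xyz": [0,0,0],"twist": 0}
    - {"xyz": [0,0,0],"twist": 0}

```text
time: 6.55
tool_pos: [545.1, -16.4, 194.2]
tool_rot: [[0.999, 0.05, -0.0], [0.05, -0.999, 0.0], [-0.0, -0.0, -1.0]]
force: [-0.3, 0.9, 0.4]
finger_gap: -0.2
grip_force: 0.0
```

```bash
python3 - <<'E'
from h import *
from cell import arm
c=arm.capture('scene');X=cloud(c);cv2.imwrite('pics/scene4.png',cv2.resize(c['frame'][60:300,150:430,::-1],None,fx=2,fy=2))
panel(X,[(230,255),(220,150),(290,150),(290,262)],'tall',115,200)
E
```

```text
tall 536 tilt 1.0 yaw -89.6 W 73.0 Hvis 240.0 topmid(back face) [573.  45. 287.] low [573.  41.  87.]
```

View pics/scene4.png

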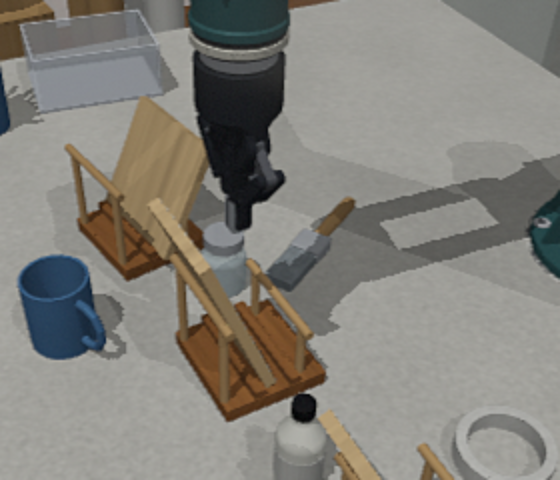

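The tall panel now leans back on its back rail (crop 150,205 to 270,380) and its lower edge is in the channel. Next is the square one.

>>> move_arm:
  steps:
    - {"xyz": [-3,0,0],"twist": 0}
    - {"xyz": [-4,0,-1],"twist": 0}
    - {"xyz": [-4,0,-2],"twist": 0}
    - {"xyz": [0,3.8,0],"twist": 0}
    - {"xyz": [0,3.8,0],"twist": 0}
    - {"xyz": [0,3.8,0],"twist": 0}
    - {"xyz": [0,3.8,0],"twist": 0}
    - {"xyz": [0,3.8,0],"twist": 0}
    - {"xyz": [0,3.8,0],"twist": 0}
    - {"xyz": [0,3.8,0],"twist": 0}
    - {"xyz": [0,0,0],"twist": -8.3}
    - {"xyz": [0,0,0],"twist": 0}

```text
time: 7.8
tool_pos: [448.4, -288.6, 224.1]
tool_rot: [[0.981, 0.194, -0.0], [0.194, -0.981, 0.0], [-0.0, -0.0, -1.0]]
force: [0.7, -0.5, -0.3]
finger_gap: -0.0
grip_force: 0.0
```

```bash
python3 s.py 449 -291 138;python3 - <<'E'
from h import *
from cell import arm
c=arm.capture('top');X=cloud(c)
panel(X,[(362,218),(425,198),(465,232),(372,252)],'square',150,150)
c=arm.capture('scene');X=cloud(c)
print(X[190:215:6,255].round())
E
```

```text
7.8 [ 448.4 -288.6  224.1] yaw 11.2 -0.02980874992868636 [ 0.7 -0.5 -0.3] [-40.  15.  95.   0.  69.  39.]
tool cm [0.01 0.25 8.61]
square 2134 tilt 27.2 yaw 11.2 W 149.0 Hvis 129.0 topmid(back face) [ 510. -279.  161.] low [ 578. -265.   27.]
[[ 527. -135.   57.]
 [ 599.   44.  205.]
 [ 599.   43.  190.]
 [ 597.   38.  171.]
 [ 588.   14.  132.]]
```

>>> move_arm:
  steps:
    - {"xyz": [0,0.1,3],"twist": 0}
    - {"xyz": [0,0.1,3],"twist": 0}
    - {"xyz": [0,0,2.6],"twist": 0}
    - {"xyz": [1,0,0],"twist": 0}
    - {"xyz": [1,0,0],"twist": 0}
    - {"xyz": [0.6,0,0],"twist": 0}
    - {"xyz": [0.4,0,0],"twist": 0}
    - {"xyz": [0.4,0,0],"twist": 0}
    - {"xyz": [0.4,0,0],"twist": 0}
    - {"xyz": [0.4,0,0],"twist": 0}
    - {"xyz": [0.4,0,0],"twist": 0}
    - {"xyz": [0.4,0,0],"twist": 0}

```text
time: 9.1
tool_pos: [498.2, -279.8, 138.3]
tool_rot: [[0.981, 0.194, -0.0], [0.194, -0.981, 0.0], [-0.0, -0.0, -1.0]]
force: [-1.3, -0.6, -0.3]
finger_gap: -0.2
grip_force: 0.3
```

>>> move_arm:
  steps:
    - {"xyz": [0.4,0,0],"twist": 0}
    - {"xyz": [0.4,0,0],"twist": 0}
    - {"xyz": [0.4,0,0],"twist": 0}
    - {"xyz": [0.4,0,0],"twist": 0}
    - {"xyz": [0.4,0,0],"twist": 0}
    - {"xyz": [0.4,0,-0.2],"twist": 0}
    - {"xyz": [0.4,0,-0.3],"twist": 0}
    - {"xyz": [0.4,0,-0.3],"twist": 0}
    - {"xyz": [0,0,0],"twist": 0}

```text
time: 10.0
tool_pos: [530.6, -273.9, 147.0]
tool_rot: [[0.981, 0.194, 0.001], [0.194, -0.981, -0.001], [0.001, 0.001, -1.0]]
force: [-0.2, 0.4, -0.5]
finger_gap: 0.3
grip_force: 0.0
```

```bash
python3 - <<'E'
from h import *
from cell import arm
c=arm.capture('scene');X=cloud(c);cv2.imwrite('pics/scene5.png',cv2.resize(c['frame'][60:300,150:430,::-1],None,fx=2,fy=2))
panel(X,[(195,175),(205,95),(265,115),(245,190)],'sq',150,150)
E
python3 s.py
```

```text
sq 1587 tilt 10.5 yaw 11.4 W 150.0 Hvis 185.0 topmid(back face) [ 543. -273.  227.] low [ 570. -268.   80.]
10.05 [ 530.1 -273.8  146.7] yaw 11.2 -0.08030889271120562 [ 0.2 -0.2  0.7] [-34.  25.  92.   0.  62.  45.]
```

View pics/scene5.png

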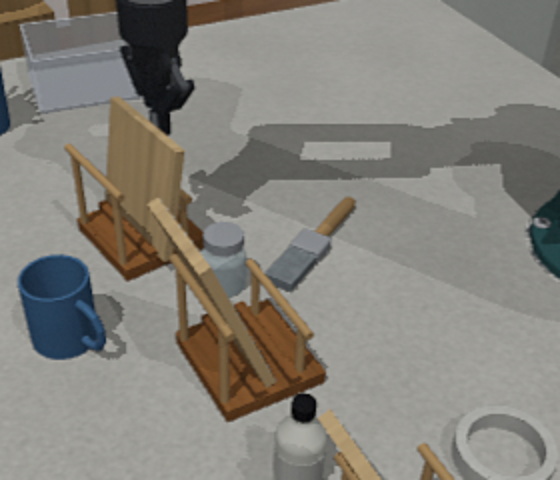

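The square panel is about 10° from upright, with the fingertips behind its top middle (about 165,125). I'll continue.

>>> move_arm:
  steps:
    - {"xyz": [0.4,0,0],"twist": 0}
    - {"xyz": [0.4,0,0],"twist": 0}
    - {"xyz": [0.4,0,0],"twist": 0}
    - {"xyz": [0.4,0,0],"twist": 0}
    - {"xyz": [0.4,0,0],"twist": 0}
    - {"xyz": [0.4,0,0],"twist": 0}
    - {"xyz": [0.4,0,0],"twist": 0}
    - {"xyz": [0.4,0,0],"twist": 0}
    - {"xyz": [0,0,0],"twist": 0}

```text
time: 10.95
tool_pos: [561.6, -267.4, 146.3]
tool_rot: [[0.981, 0.194, 0.0], [0.194, -0.981, -0.0], [0.0, 0.0, -1.0]]
force: [0.1, 0.0, -0.1]
finger_gap: 0.3
grip_force: 0.0
```

>>> move_arm:
  steps:
    - {"xyz": [0.4,0,0],"twist": 0}
    - {"xyz": [0.4,0,0],"twist": 0}
    - {"xyz": [0.3,0,0],"twist": 0}
    - {"xyz": [0,0,0],"twist": 0}
    - {"xyz": [0,0,0],"twist": 0}

```text
time: 11.45
tool_pos: [571.7, -265.2, 146.3]
tool_rot: [[0.981, 0.194, -0.0], [0.194, -0.981, 0.0], [-0.0, -0.0, -1.0]]
force: [-0.4, 0.3, -0.0]
finger_gap: -0.1
grip_force: 0.0
```

```bash
python3 - <<'E'
from h import *
from cell import arm
c=arm.capture('scene');X=cloud(c);cv2.imwrite('pics/scene6.png',cv2.resize(c['frame'][60:300,150:430,::-1],None,fx=2,fy=2))
panel(X,[(195,175),(195,95),(255,115),(245,190)],'sq',150,150)
E
python3 s.py
```

```text
sq 423 tilt -17.6 yaw 12.9 W 146.0 Hvis 125.0 topmid(back face) [ 621. -255.  166.] low [ 576. -265.   23.]
11.5 [ 571.6 -265.3  146.3] yaw 11.2 -0.014107185793145611 [-0.   1.1  0.1] [-31.  28.  88.   0.  64.  48.]
```

View pics/scene6.png

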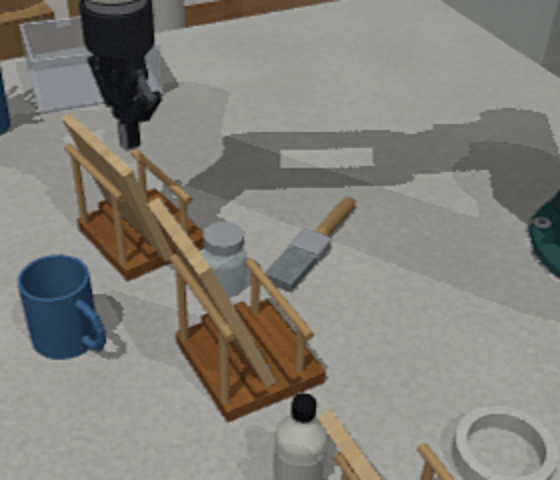

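The square panel is falling back, about 18° past upright. I'll retreat and check all three from above.

>>> move_arm:
  steps:
    - {"xyz": [-3,0,0],"twist": 0}
    - {"xyz": [-4,0,0],"twist": 0}
    - {"xyz": [-4,0,-2],"twist": 0}
    - {"xyz": [-3,0,-4],"twist": 0}
    - {"xyz": [-2,0,-4],"twist": 0}
    - {"xyz": [-2,3,0],"twist": 0}
    - {"xyz": [-2,4,0],"twist": 0}
    - {"xyz": [0,4,0],"twist": 0}
    - {"xyz": [0,4,0],"twist": 0}
    - {"xyz": [0,0,0],"twist": 0}

```text
time: 12.5
tool_pos: [405.1, -456.6, 246.3]
tool_rot: [[0.982, 0.191, 0.001], [0.191, -0.982, -0.004], [0.001, 0.004, -1.0]]
force: [0.1, 0.4, 0.3]
finger_gap: 0.1
grip_force: 0.0
```

```bash
python3 - <<'E'
from h import *
from cell import arm
c=arm.capture('top');X=cloud(c);cv2.imwrite('pics/top7.png',c['frame'][:,:,::-1])
panel(X,[(254,190),(318,190),(318,240),(254,240)],'tall',115,200)
panel(X,[(355,195),(440,175),(450,210),(365,230)],'square',150,150)
panel(X,[(98,198),(172,198),(190,250),(115,255)],'med',135,175)
for n,p in dict(jar=(346,243),bottle=(209,217),brush=(340,285),brush2=(370,330)).items():print(n,X[p[1],p[0]].round())
E
python3 s.py
```

```text
tall 2165 tilt -21.3 yaw 3.0 W 114.0 Hvis 168.0 topmid(back face) [598. -13. 203.] low [525. -16.  16.]
square 1935 tilt -20.5 yaw 11.0 W 149.0 Hvis 129.0 topmid(back face) [ 615. -258.  167.] low [ 563. -268.   26.]
med 2726 tilt -27.1 yaw 1.4 W 134.0 Hvis 154.0 topmid(back face) [566. 272. 183.] low [486. 270.  27.]
jar [ 503. -146.   79.]
bottle [552. 139. 114.]
brush [ 410. -142.   17.]
brush2 [ 312. -208.   20.]
12.55 [ 404.6 -453.5  246. ] yaw 11.1 0.3354340714207154 [-0.1  0.9 -0.6] [-55.  20.  84.  -0.  75.  24.]
```

View pics/top7.png

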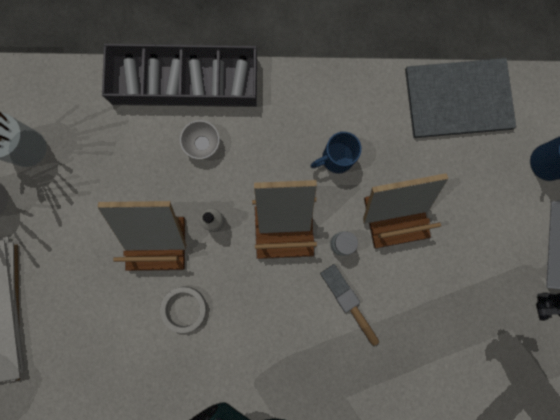

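All three panels lean back: tall top edge at (285,185), square at (405,185), medium at (138,203). The computed back faces meet the back rails, and the bystanders are where they were. I'll wait a moment and hand the job in.

>>> move_arm:
  steps:
    - {"xyz": [0,0,0],"twist": 0}
    - {"xyz": [0,0,0],"twist": 0}
    - {"xyz": [0,0,0],"twist": 0}
    - {"xyz": [0,0,0],"twist": 0}
    - {"xyz": [0,0,0],"twist": 0}
    - {"xyz": [0,0,0],"twist": 0}
    - {"xyz": [0,0,0],"twist": 0}
    - {"xyz": [0,0,0],"twist": 0}

```text
time: 13.35
tool_pos: [404.7, -451.3, 246.3]
tool_rot: [[0.981, 0.194, 0.0], [0.194, -0.981, 0.0], [0.0, -0.0, -1.0]]
force: [0.5, 0.3, -0.4]
finger_gap: -0.1
grip_force: 0.0
```

```bash
python3 - <<'E'
from h import *
from cell import arm
X=cloud(arm.capture('top'))
panel(X,[(254,190),(318,190),(318,240),(254,240)],'tall',115,200)
panel(X,[(355,195),(440,175),(450,210),(365,230)],'square',150,150)
print(arm.finish_job())
E
```

```text
tall 2171 tilt -21.3 yaw 3.0 W 114.0 Hvis 168.0 topmid(back face) [597. -13. 203.] low [525. -16.  16.]
square 1926 tilt -20.5 yaw 11.1 W 148.0 Hvis 129.0 topmid(back face) [ 615. -258.  167.] low [ 563. -268.   27.]
the job is handed in; nothing more can be done
None
```

The tall and square panels now lean back at rest on their back rails (about 21° from upright), lower edges still in their channels; the medium panel and, as far as the last top view shows, the things around the easels are where they were, and the job was handed in at about 13 s.

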